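Mark a tube block with the spring stamp

ROBOT

A 7-joint arm with a two-finger parallel gripper is mounted at the origin on the work surface. World frame = base frame: x ahead of the robot, y to its left, z up, the work surface at z = 0. Lengths are in m, angles in rad, forces in N, time in s.
With the tool pointing down it reaches from about 0.4 to 0.85 m from the base axis. Payload 10.4 kg.
Tool frame: the origin (TCP) lies at the very end of the fingers, on their centre line; the grasp point (between the pads) lies 19 mm behind it; z points along the fingers, y is the line along which they close (so a half turn about z gives the same grasp; the last joint's range is limited). The gripper opens to 87 mm and grips with 3 to 60 N. Pads are 19 mm wide; open, the fingers measure 117 mm over their backs; the gripper's body (75 mm by 190 mm) begins 51 mm behind the grasp point.
Start: joints at [1.298, 0.332, -0.065, 1.46, 0.022, 1.35, -0.088], TCP at [0.155, -0.606, 0.223] pointing down, gripper open.
Joint ranges: [-2.6, 2.6], [-0.5, 2.12], [-1.47, 1.34], [0.16, 2.42], [-1.27, 4.41], [0.06, 2.06], [-2.6, 2.6]. Speed limits (rad/s): [2.22, 2.22, 2.79, 2.79, 3.14, 3.14, 3.14].

INTERFACE

Orientations are given as a unit quaternion [x, y, z, w].
In Python, from bench import r gives the robot as it stands.
- The arm moves only by the shell command python3 -m jog 'ROWS' [FORCE]. ROWS is a JSON list of rows, 1 to 12 of them, each of 5 numbers: dx, dy, dz in m, then a turn about the tool's z in rad, then the finger opening in m; each row is the pose to reach, as a shift and turn from the pose commanded when the command began, along the tool's axes at that moment; what a row does not reach only later rows make up. A row lasts 1/10 s, in which the tool goes at most 0.05 m and 0.15 rad, less where a joint would pass 70% of its speed; a pose out of reach is approached as far as the arm can. The fingers move at their own pace and stop on an object; FORCE is the grip in N (left out, the last holds). Time passes only in rows, so rows that do not move let the fingers close. It prints the time, the measured TCP pose, the force, the opening and the grip force at its end.
- r.read_state(): the state, without advancing time (a new reading comes with each control period).
- r.camera(name): name is "scene" or "side" or "wrist"; returns a dict with "img" (384x512x3 uint8, red, green, blue), "fx", "fy", "cx", "cy" (pixels), "pose" (4x4, takes a point from camera to world coordinates). Camera axes: x right, y down, z forward; pixel columns grow to the right and rows downward; lengths in m; the calibration is good to about 2 mm. A picture is of the moment at which its call begins. There is no depth.
- r.close_job(): hands the job in; it is judged then, once.
Trained networks look in the newest picture that a camera, given by its name, has taken for a name from the list of things; names that differ only in an ending like _2 or _b are one class to them, and where a whole thing is asked for, a point or a joint stands for the part that bears it (a point fixed in the world has none). Each returns a list of dicts, best first, with "p" (0 to 1); they miss things now and then, are a little off and sometimes report something else, mostly with a low value. They report only what shows in the picture. A call takes as long as a camera call. They do not tell look-alikes from the thing itself.
- r.recognise(camera, label): "position" ([column, row] as shares, 0 to 1, of the picture: columns of its width, rows of its height, amid what is visible of it).
- r.regions_of(camera, label): "pixels" (384x512 bool, what is visible of it) and "position" ([column, row] as shares, 0 to 1, of the picture: columns of its width, rows of its height, amid what is visible of it).
The state is a dict: "time": time; "joint_positions": joint angles; "joint_vel": joint speeds; "joint_torque": joint torques, N m; "ee_pos": TCP position; "eef_rot": TCP orientation; "ft_force": force on the tool from outside, world axes, zero at the start; "torque": the same for the moment, N m; "width": finger opening in m; "grip_force": force on a finger pad.
Only numpy, scipy, OpenCV 4.12 (cv2) and the standard library are available. Lean on these libraries where they do the work, as an engineer would, in place of code of your own. Each camera call takes 0.05 s, during which the arm holds its last target. There are 200 camera calls.

TASK

Mark the small two-bore aluminium tube block with the spring stamp: stand it in the stamp's nest, bores up, then draw the striker back by its handle until the catch inside holds it, without ramming it against the rubber buffer behind, and let go. Then press the trigger plate on top of the housing to fire it, so that the die is driven home against the block. Never let the striker slip forward uncaught, and leave the other things alone.

Things in the scene. Friction and masses are not known exactly. Their poses are not given: they have to be found in the camera images.
- stamp: Fixed bench marking stamp: grey base plate 335 x 110 x 12 mm (x -100 to 235), cream housing on it (x 40 to 140, 60 wide, top 60 mm above the bench), nest beyond. Origin on the bench under the middle of the handle when fully forward. x along the strike, from handle through housing to nest; y left of that; z up. Position and yaw vary.
- nest (a point): Centre of the nest's floor, 12 mm above the bench, at stamp x = 181 mm; axes as the stamp. Open-topped pocket 53.5 (x) x 36 mm (y): aluminium side walls (8 thick) and near lips stand 12 mm above the floor; at the far end a steel anvil 36 high, 60 wide, 20 mm thick. Either end of the block may face the die.
- block: The block to mark: plain aluminium, 50 x 30 x 40 mm high, two 16 mm bores (dark discs) in its top, about 0.14 kg, loose. Origin at the centre of its underside; x along the 50 mm side, z up to the bores.
- striker_grip (a point): Middle of the black handle plate on the striker rod: 14 mm thick (stamp x), 44 wide (y), from 66 to 112 mm above the bench; this point at 92 mm. Moves with the striker. The housing's near face is 33 mm ahead of the forward handle. Axes as the stamp. Do not push it forward: that pushes the die.
- striker (a joint): Striker travel in m: 0 resting on the undriven die, positive drawn back (stamp -x), -0.008 with the die home. Spring pull forward 5 N at 0 plus 0.08 N per mm. A hidden sear catches it somewhere from 24 to 56 mm, differently each time; the last 10 mm before cost about 2 N more (sear ramp; the trigger plate dips and returns). Once caught and eased forward it stops pulling on the hand. 0.35 kg.
- buffer (a joint): Compression in m of the hidden rubber buffer, 0 untouched. The striker meets it 2.5 mm beyond the catch, wherever that is; from there the pull rises 2.5 N per mm on top of the spring's 7 to 10 N. More than 4 mm counts as ramming.
- trigger_pad (a point): Centre of the top of the trigger plate, a flat steel plate 30 (x) x 26 (y) x 8 mm above the housing, 78 mm above the bench when up, 110 mm in front of the forward handle. Axes as the stamp.
- trigger (a joint): How far the trigger plate is pressed straight down, in m: 0 up, end stop at 0.010. It needs about 2 to 4 N and lets the caught striker go at 4 to 8 mm; it springs back up. It must be down while the striker flies.
- die (a joint): Travel in m of the steel die, a 14 mm round pin 34 mm above the bench between housing and nest: 0 undriven, 0.008 home against a block that lies on the anvil. Held by 9 N of friction, it stays where the fired striker drives it.
- long_block: Bystander: a longer, lower aluminium block, 64 x 40 x 30 mm, six small bores; may stand where the other block would. Origin under its centre.
- bottle: Bystander: white bottle, 60 mm diameter, 130 mm high, loose. Origin under its centre.
- jar: Bystander: small amber jar, 40 mm diameter, 50 mm high, loose. Origin under its centre.
Things that resemble listed ones, but are neither listed nor needed, are in the scene too. Leave any brown, purple or red look-alike of the block alone.

How it is judged:
By the outcome, as a careful person would: the job done as asked, in the order asked, and still so for the second after the job is handed in, with the robot touching nothing.
It also fails if it takes over 64 s, if anything falls off the work surface, if the arm or the gripper's body presses on something with over 40 N, if the wrist force passes 120 N, or if a joint passes its speed limit or range.

## Working session

There is one attempt and no reset: what is moved stays moved. The work goes in short steps, Python scripts to look and compute and a shell command to move; the robot and the scene stay as the last step left them, time stands still between calls to the robot, and variables do not carry over. Pictures are saved under pics/ and viewed, at most 10 in all, crops included, and the job is handed in when it is done.

```bash
mkdir -p pics; ls; python3 - <<'E'
from bench import r
import cv2,numpy as np
a=[r.camera(n) for n in("scene","side")]
for n,c in zip(("scene","side"),a):
    print(n,c["fx"],c["fy"],c["cx"],c["cy"],np.round(c["pose"],3).tolist())
    for l in["block","stamp","striker_grip","trigger_pad","long_block","bottle","jar","die"]:
        print(l,[(round(d["p"],2),np.round(np.array(d["position"])*[512,384]).tolist()) for d in r.recognise(n,l)][:6])
cv2.imwrite("pics/a.png",cv2.resize(np.vstack([x["img"] for x in a])[:,:,::-1],(400*2*1,600*1)) if 0 else cv2.resize(a[0]["img"][:,:,::-1],(800,600)))
cv2.imwrite("pics/b.png",cv2.resize(a[1]["img"][:,:,::-1],(800,600)))
s=r.read_state();print(s)
E
```

```text
pics
scene 472.0008250957241 472.0008250957241 255.63198325906328 184.5022044246824 [[-0.711, 0.429, -0.556, 1.194], [0.703, 0.425, -0.571, 0.496], [-0.009, -0.797, -0.604, 0.773], [0.0, 0.0, 0.0, 1.0]]
block [(0.88, [278.0, 157.0]), (0.77, [265.0, 191.0]), (0.61, [252.0, 172.0]), (0.49, [227.0, 161.0]), (0.29, [287.0, 260.0])]
stamp [(0.92, [301.0, 252.0])]
striker_grip [(0.91, [327.0, 210.0])]
trigger_pad [(0.67, [296.0, 237.0])]
long_block [(0.87, [202.0, 190.0])]
bottle [(0.79, [190.0, 142.0])]
jar [(0.74, [325.0, 208.0]), (0.55, [294.0, 179.0])]
die [(0.63, [285.0, 261.0])]
side 401.13665387127446 401.13665387127446 253.66945421601403 196.01392916291277 [[-0.972, -0.125, 0.199, 0.381], [-0.235, 0.578, -0.781, 0.466], [-0.018, -0.806, -0.591, 0.571], [0.0, 0.0, 0.0, 1.0]]
block [(0.9, [338.0, 208.0]), (0.69, [292.0, 175.0]), (0.68, [277.0, 223.0]), (0.62, [298.0, 203.0])]
stamp [(0.56, [212.0, 297.0])]
striker_grip [(0.91, [247.0, 279.0])]
trigger_pad [(0.76, [184.0, 266.0])]
long_block [(0.71, [239.0, 185.0])]
bottle [(0.9, [292.0, 144.0])]
jar [(0.9, [316.0, 236.0])]
die [(0.72, [240.0, 188.0]), (0.35, [185.0, 264.0])]
{'time': 0.9, 'joint_positions': array([ 1.2983853 ,  0.33218701, -0.06467576,  1.46009943,  0.02159446,
        1.34990293, -0.08847417]), 'joint_vel': array([ 0.00160852, -0.00134453, -0.00045784,  0.00231508,  0.00057326,
       -0.00227824,  0.00151306]), 'joint_torque': array([-1.09752367e-03, -6.23030877e+01,  2.39580567e-02, -3.90118468e+01,
       -6.11481001e-02,  3.15703300e-02,  1.19451397e-05]), 'ee_pos': array([ 0.15452383, -0.60561912,  0.22258385]), 'eef_rot': array([9.92209135e-01, 1.24583428e-01, 1.43734221e-05, 4.69440155e-05]), 'ft_force': array([-0.22487903, -0.15587369, -0.71708579]), 'torque': array([ 0.04720131,  0.02814554, -0.01323183]), 'grip_force': 0.0, 'width': 0.08699787348253345}
```

View pics/a.png

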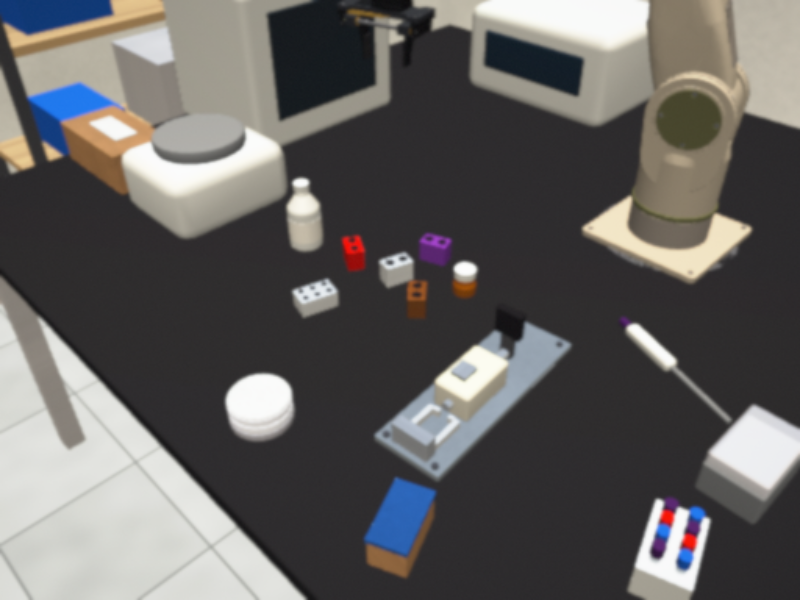

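View pics/b.png

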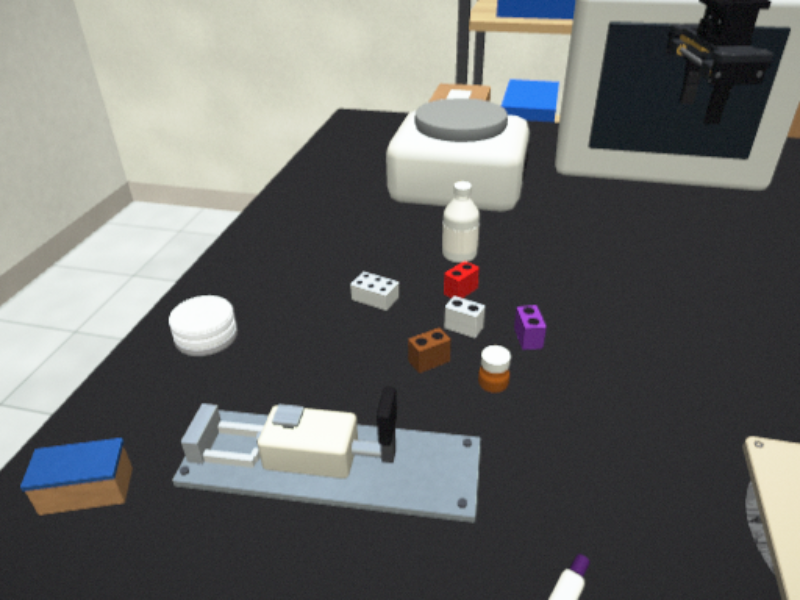

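Scene view, in 512×384 pixels. What could be taken for the block:
- plain aluminium two-bore block at (252,172)
- red block (227,161)
- purple block (278,157)
- brown block (265,191)
- six-bore long block (202,190)

The plain aluminium two-bore one is the target, at (298,203) in the side view. The stamp is at about (301,252) in the scene view, with its handle at (327,210) on the robot side. I'll fit poses from both views.

```bash
cat > h.py <<'E'
import numpy as np,cv2
from scipy.optimize import minimize
def proj(c,P):
    T=np.linalg.inv(c["pose"]);q=np.asarray(P)@T[:3,:3].T+T[:3,3]
    return np.c_[c["fx"]*q[:,0]/q[:,2]+c["cx"],c["fy"]*q[:,1]/q[:,2]+c["cy"]]
def ray(c,uv):
    d=np.array([(uv[0]-c["cx"])/c["fx"],(uv[1]-c["cy"])/c["fy"],1]);R=np.array(c["pose"])
    return R[:3,3],R[:3,:3]@d/np.linalg.norm(d)
def tri(rs):
    A=np.zeros((3,3));b=np.zeros(3)
    for o,d in rs:
        M=np.eye(3)-np.outer(d,d);A+=M;b+=M@o
    X=np.linalg.solve(A,b);return X,[round(1e3*np.linalg.norm(np.cross(X-o,d)),1) for o,d in rs]
def box(x0,x1,y0,y1,z0,z1):return np.array([[x,y,z] for x in(x0,x1) for y in(y0,y1) for z in(z0,z1)])
def mask(c,boxes,p):
    m=np.zeros((384*4,512*4),np.uint8);s,k=np.sin(p[2]),np.cos(p[2])
    for b in boxes:
        W=b@np.array([[k,s,0],[-s,k,0],[0,0,1]])+[p[0],p[1],p[3] if len(p)>3 else 0]
        cv2.fillConvexPoly(m,cv2.convexHull(((proj(c,W)+.5)*4).astype(np.int32)),1)
    return cv2.resize(m.astype(np.float32),(512,384),interpolation=cv2.INTER_AREA)
def fit(obs,boxes,p0):
    def f(p):
        e=0
        for c,m in obs:
            a=mask(c,boxes,p);m=m.astype(np.float32);e+=1-np.minimum(a,m).sum()/np.maximum(a,m).sum()
        return e/len(obs)
    best=None
    p0=np.array(p0,float)
    S=np.vstack([p0]+[p0+np.eye(len(p0))[i]*[.02,.02,.2,.01][i] for i in range(len(p0))])
    for _ in range(3):
        o=minimize(f,S[0],method="Nelder-Mead",options=dict(initial_simplex=S,xatol=1e-5,fatol=1e-6,maxiter=400))
        S=np.vstack([o.x]+[o.x+np.eye(len(p0))[i]*[.006,.006,.08,.005][i] for i in range(len(p0))])
    return o.x,o.fun
BLOCK=[box(-.025,.025,-.015,.015,0,.04)]
STAMP=[box(-.1,.235,-.055,.055,0,.012),box(.04,.14,-.03,.03,.012,.06),box(-.007,.007,-.022,.022,.066,.112),box(.208,.228,-.03,.03,.012,.048),box(.095,.125,-.013,.013,.06,.078)]
E
python3 - <<'E'
from bench import r
from h import *
import pickle
cs={n:r.camera(n) for n in("scene","side")}
tgt=dict(scene=(252,172),side=(298,203));B=[];S=[];G=[]
for n,c in cs.items():
    L=r.regions_of(n,"block");d=min(L,key=lambda d:np.hypot(*(np.array(d["position"])*[512,384]-tgt[n])));print(n,d["p"],np.array(d["position"])*[512,384],d["pixels"].sum());B.append((c,d["pixels"]))
    d=r.regions_of(n,"stamp")[0];S.append((c,d["pixels"]));print(d["p"],d["pixels"].sum())
    G.append((r.recognise(n,"striker_grip")[0]["position"],r.recognise(n,"trigger_pad")[0]["position"]))
cen=lambda m:np.argwhere(m).mean(0)[::-1]
Xb=tri([ray(c,cen(m)) for c,m in B]);print("block c",Xb)
g=[tri([ray(c,np.array(G[i][k])*[512,384]) for i,(c,_) in enumerate(B)]) for k in(0,1)];print("grip,trig",g)
y0=np.arctan2(*(g[1][0]-g[0][0])[1::-1])
for yy in(0,1,2):
  print("block",fit(B,BLOCK,[*Xb[0][:2],yy]),fit(B,BLOCK,[*Xb[0][:2],yy,0]))
print("stamp",fit(S,STAMP,[*g[0][0][:2],y0]),fit(S,STAMP,[*g[0][0][:2],y0,0]))
pickle.dump((B,S),open("o.pkl","wb"))
o=cs["side"]["img"][170:235,260:340,::-1];cv2.imwrite("pics/crop.png",cv2.resize(o,(640,520)))
print(r.read_state()["time"])
E
```

```text
scene 0.61 [252.8768 170.1888] 343
0.8 5737
side 0.85 [297.216  204.4032] 524
0.66 10920
block c (array([ 0.46557769, -0.26144511,  0.01855431]), [np.float64(0.7), np.float64(0.7)])
grip,trig [(array([0.50800192, 0.0230175 , 0.07459512]), [np.float64(7.8), np.float64(7.8)]), (array([0.61662233, 0.02899541, 0.0752638 ]), [np.float64(1.0), np.float64(1.0)])]
block (array([ 0.46585433, -0.25958773, -0.24328971]), np.float64(0.0809887945652008)) (array([ 0.4655178 , -0.26142886, -0.2938668 , -0.00163018]), np.float64(0.06961634755134583))
block (array([ 0.4649124 , -0.25996924,  1.05200682]), np.float64(0.32023686170578003)) (array([ 0.46457399, -0.25688645,  1.06059905,  0.00233248]), np.float64(0.3192893862724304))
block (array([ 0.46585369, -0.26008561,  2.84663436]), np.float64(0.0764588713645935)) (array([ 4.65497959e-01, -2.61379802e-01,  2.82285572e+00, -2.02212533e-03]), np.float64(0.0710616409778595))
stamp (array([0.50790352, 0.01981989, 0.08573201]), np.float64(0.03444799780845642)) (array([ 0.50840775,  0.01828107,  0.08352604, -0.00274661]), np.float64(0.028579115867614746))
1.4
```

View pics/crop.png

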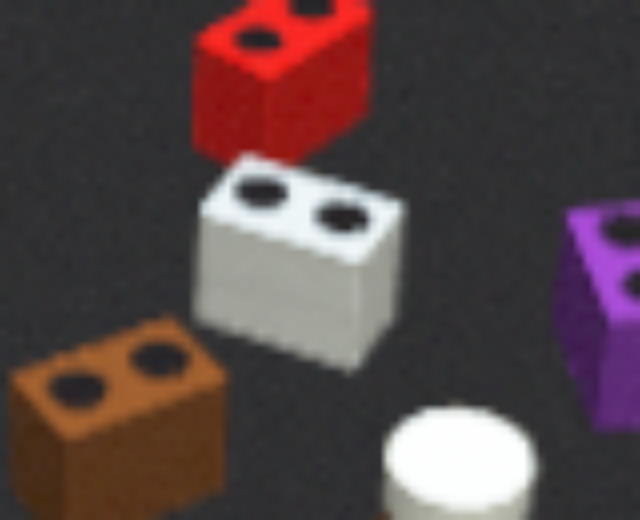

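The crop at side (298,203) shows plain aluminium with two bores up, standing upright. Red, brown and purple blocks are close by. I'll locate the neighbours, then hover.

```bash
python3 - <<'E'
from bench import r
from h import *
cs={n:r.camera(n) for n in("scene","side")}
P=dict(red=((227,161),(292,175)),brown=((265,191),(277,223)),purple=((278,157),(338,208)),long=((202,190),(239,185)),bottle=((194,142),(294,144)),jar=((297,179),(316,236)))
p=np.array([.4655,-.2605,0]);s=-.28;ax=np.array([np.cos(s),np.sin(s),0]);ay=np.array([-np.sin(s),np.cos(s),0])
for k,(a,b) in P.items():
    X,e=tri([ray(cs["scene"],a),ray(cs["side"],b)]);print(k,X.round(3),e,"in block x,y",((X-p)@ax).round(3),((X-p)@ay).round(3))
psi=.25
for t in((.4655-.03,-.2605),):
    d=np.array(t)-r.read_state()["ee_pos"][:2];print("tool dx,dy",d@[np.cos(psi),np.sin(psi)],d@[np.sin(psi),-np.cos(psi)])
w=r.camera("wrist");T=np.eye(4);from scipy.spatial.transform import Rotation as R
st=r.read_state();T[:3,:3]=R.from_quat(st["eef_rot"]).as_matrix();T[:3,3]=st["ee_pos"];print(np.round(np.linalg.inv(T)@w["pose"],3),w["fx"])
E
```

```text
red [ 0.491 -0.34   0.034] [np.float64(3.6), np.float64(3.6)] in block x,y 0.046 -0.07
brown [ 0.497 -0.186  0.013] [np.float64(0.7), np.float64(0.7)] in block x,y 0.009 0.081
purple [ 0.373 -0.255  0.025] [np.float64(2.0), np.float64(2.0)] in block x,y -0.091 -0.02
long [ 0.613 -0.302  0.017] [np.float64(0.6), np.float64(0.6)] in block x,y 0.153 0.001
bottle [ 0.506 -0.465  0.05 ] [np.float64(4.2), np.float64(4.2)] in block x,y 0.096 -0.185
jar [ 0.41  -0.151  0.024] [np.float64(0.1), np.float64(0.1)] in block x,y -0.084 0.09
tool dx,dy 0.35761029120332166 -0.26488923954006255
[[ 0.    -0.952 -0.307  0.084]
 [ 1.     0.001 -0.001  0.   ]
 [ 0.001 -0.307  0.952 -0.162]
 [ 0.     0.     0.     1.   ]] 288.35732812758823
```

```bash
python3 -m jog '[[0.04,-0.026,0,0.06,0.06],[0.08,-0.052,0,0.12,0.06],[0.12,-0.078,0,0.18,0.055],[0.16,-0.104,0,0.24,0.05],[0.2,-0.13,0,0.3,0.048],[0.24,-0.156,0,0.36,0.048],[0.28,-0.182,0,0.42,0.048],[0.32,-0.21,0,0.48,0.048],[0.36,-0.24,0,0.53,0.048],[0.387,-0.2575,0,0.53,0.048],[0.387,-0.2575,0,0.53,0.048],[0.387,-0.2575,0,0.53,0.048]]'
cat > look.py <<'E'
from bench import r
from h import *
import pickle,sys
from scipy.spatial.transform import Rotation as R
st=r.read_state();M=R.from_quat(st["eef_rot"]).as_matrix();print("t",st["time"],st["ee_pos"].round(4),"psi",np.arctan2(M[1,0],M[0,0]).round(4),"w",st["width"],"F",st["ft_force"].round(1))
E
cat > lookb.py <<'E'
from look import *
w=r.camera("wrist");g=np.array([.4655,-.2605,.02])
u=proj(w,g[None])[0];print("expect",u)
L=r.regions_of("wrist","block")
for d in L:print(d["p"],np.array(d["position"])*[512,384],d["pixels"].sum())
d=min(L,key=lambda d:np.hypot(*(np.array(d["position"])*[512,384]-u)))
B,S=pickle.load(open("o.pkl","rb"))
print(fit([(w,d["pixels"])],BLOCK,[*g[:2],-.28]),fit(B+[(w,d["pixels"])],BLOCK,[*g[:2],-.28,0]))
pickle.dump((w,d["pixels"]),open("w1.pkl","wb"))
E
python3 lookb.py
```

```text
time: 2.75
ee_pos: [0.4659, -0.2603, 0.2225]
eef_rot: [0.99, -0.139, -0.0, 0.0]
ft_force: [-0.5, -1.1, -0.1]
width: 0.0479
grip_force: 0.0
t 2.75 [ 0.4659 -0.2603  0.2225] psi -0.2787 w 0.047917006122837565 F [-0.5 -1.1 -0.1]
expect [252.70492897 165.93434172]
0.97 [267.4176 229.7088] 1175
0.96 [251.8016 163.2   ] 1065
0.88 [180.6848 157.2096] 1389
0.64 [321.5872 135.5136] 1309
(array([ 0.46572282, -0.25986498, -0.26382332]), np.float64(0.04636508226394653)) (array([ 0.46609401, -0.26006864, -0.26244388, -0.00104788]), np.float64(0.06600922346115112))
```

```bash
python3 -m jog '[[0,0,0.045,-0.016,0.048],[0,0,0.09,-0.016,0.048],[0,0,0.135,-0.016,0.048],[0,0,0.175,-0.016,0.048],[0,0,0.195,-0.016,0.048],[0,0,0.2045,-0.016,0.048],[0,0,0.2045,-0.016,0.048],[0,0,0.2045,-0.016,0.02],[0,0,0.2045,-0.016,0.02],[0,0,0.2045,-0.016,0.02],[0,0,0.2045,-0.016,0.02],[0,0,0.2045,-0.016,0.02]]' 25; python3 look.py
```

```text
time: 4.05
ee_pos: [0.4666, -0.2608, 0.0192]
eef_rot: [0.991, -0.132, 0.001, 0.0]
ft_force: [-1.3, 1.6, 7.3]
width: 0.0297
grip_force: 25.0
t 4.05 [ 0.4666 -0.2608  0.0192] psi -0.2642 w 0.02970652211769315 F [-1.3  1.6  7.3]
```

```bash
python3 -m jog '[[0,0,-0.04,-0.016,0.02],[0,0,-0.085,-0.016,0.02],[0,0,-0.13,-0.016,0.02],[0.012,-0.025,-0.165,-0.07,0.02],[0.027,-0.06,-0.2,-0.13,0.02],[0.043,-0.095,-0.23,-0.19,0.02],[0.058,-0.13,-0.23,-0.25,0.02],[0.073,-0.16,-0.23,-0.31,0.02],[0.087,-0.19,-0.23,-0.349,0.02],[0.087,-0.19,-0.23,-0.349,0.02],[0.087,-0.19,-0.23,-0.349,0.02]]'
cat > looks.py <<'E'
from look import *
w=r.camera("wrist");d=r.regions_of("wrist","stamp")[0]
print(d["p"],np.array(d["position"])*[512,384],d["pixels"].sum())
B,S=pickle.load(open("o.pkl","rb"));g=[.508,.0195,.085]
o=(w,d["pixels"])
print("wrist",fit([o],STAMP,g));x,e=fit(S+[o],STAMP,g+[0]);print("all",x,e);print("all z0",fit(S+[o],STAMP,g))
i=w["img"][:,:,::-1].copy();m=mask(w,STAMP,fit([o],STAMP,g)[0])>.5
cv2.drawContours(i,cv2.findContours(m.astype(np.uint8),0,2)[0],-1,(0,255,0),1);cv2.imwrite("pics/w2.png",cv2.resize(i,(800,600)))
pickle.dump(o,open("w2.pkl","wb"))
E
python3 looks.py
```

```text
time: 5.15
ee_pos: [0.5994, -0.099, 0.2477]
eef_rot: [0.999, 0.043, -0.0, -0.0]
ft_force: [-0.0, -0.3, -2.9]
width: 0.0295
grip_force: 25.0
t 5.15 [ 0.5994 -0.099   0.2477] psi 0.0862 w 0.029517751645092526 F [-0.  -0.3 -2.9]
0.84 [162.0992 136.8192] 16745
wrist (array([0.5074055 , 0.01826803, 0.08924377]), np.float64(0.11646920442581177))
all [ 0.50766763  0.0191096   0.08490766 -0.00217846] 0.05691641569137573
all z0 (array([0.5077206 , 0.01950598, 0.08501664]), np.float64(0.06380200386047363))
```

View pics/w2.png

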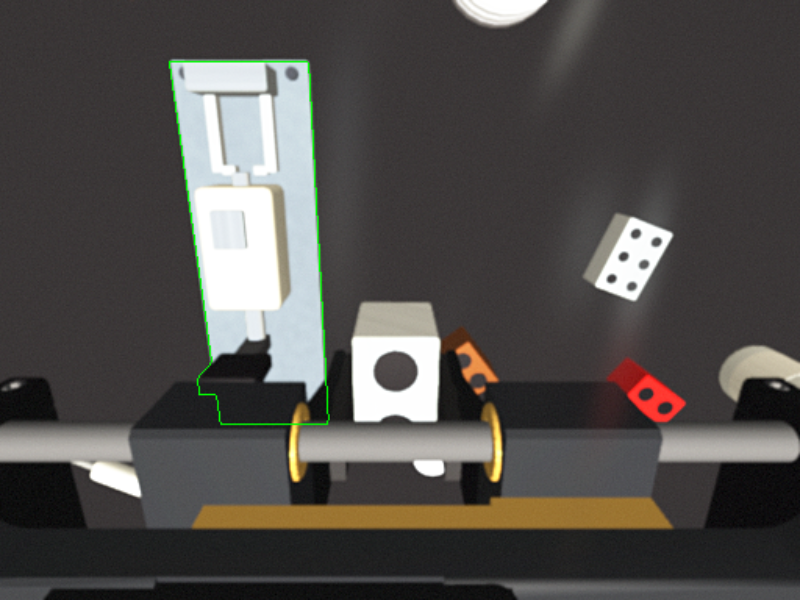

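The wrist view shows the stamp unobstructed on the left, with the nest at about (240,130) of 800×600 and its pocket empty. The held block is at (395,350), bores up. The model outline matches the plate. I'll refit without the occluded rows and measure where the block sits in the hand.

```bash
cat > fitc.py <<'E'
from h import *
import h
def fitrows(obs,boxes,p,rows,cols=(0,512)):
    # fit ignoring pixels outside the window
    r0=h.mask
    def m2(c,b,q):
        a=r0(c,b,q).copy()
        if c["pose"] is obs[-1][0]["pose"]: a[rows:]=0;a[:,:cols[0]]=0;a[:,cols[1]:]=0
        return a
    h.mask=m2
    o=obs[:-1]+[(obs[-1][0],obs[-1][1].copy())];o[-1][1][rows:]=0;o[-1][1][:,:cols[0]]=0;o[-1][1][:,cols[1]:]=0
    z=fit(o,boxes,p);h.mask=r0;return z
E
python3 - <<'E'
from fitc import *;import pickle
B,S=pickle.load(open("o.pkl","rb"));o=pickle.load(open("w2.pkl","rb"));g=[.508,.0195,.085]
for n,ob in(("wrist",[o]),("all",S+[o])):
    for p in(g,g+[0]):
        x,e=fitrows(ob,STAMP,p,225);print(n,x.round(4),round(e,4),"nest",(x[:2]+.181*np.array([np.cos(x[2]),np.sin(x[2])])).round(4))
im=o[0]["img"];w=im.mean(2)
# held block: window rows 190-262 cols 220-285, top bright + front face
m=np.zeros((384,512),bool);m[185:268,222:284]=w[185:268,222:284]>110
m=cv2.morphologyEx(m.astype(np.uint8),cv2.MORPH_CLOSE,np.ones((19,19)))>0
m&=0<cv2.erode(np.ones_like(m,np.uint8),None)
for p in([.5994,-.099,.086,.23],):
    x,e=fitrows([(o[0],m)],BLOCK,p,262,(222,284));d=x[:2]-[.5994,-.099];print("held",x.round(4),e,"tool x,y off",(d@[np.cos(.0862),np.sin(.0862)]).round(4),(d@[np.sin(.0862),-np.cos(.0862)]).round(4))
E
```

```text
wrist [0.5071 0.0191 0.0845] 0.0112 nest [0.6875 0.0343]
wrist [ 0.508   0.0204  0.0861 -0.0052] 0.0065 nest [0.6883 0.036 ]
all [0.5074 0.0193 0.0833] 0.0293 nest [0.6878 0.0344]
all [ 0.5075  0.0189  0.0851 -0.0017] 0.0235 nest [0.6879 0.0343]
held [ 0.5989 -0.0993  0.0843  0.2299] 0.1113329529762268 tool x,y off -0.0005 0.0002
```

```bash
python3 -m jog '[[0.025,-0.031,0,0,0.02],[0.05,-0.062,0.03,0,0.02],[0.075,-0.093,0.07,0,0.02],[0.1,-0.1253,0.11,0,0.02],[0.1003,-0.1253,0.14,0,0.02],[0.1003,-0.1253,0.16,0,0.02],[0.1003,-0.1253,0.16,0,0.02],[0.1003,-0.1253,0.16,0,0.02]]'
python3 - <<'E'
from look import *
w=r.camera("wrist");sd=r.camera("side")
from h import *
n=np.array([.6878,.0344]);k=np.array([[np.cos(.085),np.sin(.085)],[-np.sin(.085),np.cos(.085)]])
i=w["img"][:,:,::-1].copy()
T=np.array([[x,y] for x,y in((-.02675,-.018),(.02675,-.018),(.02675,.018),(-.02675,.018))])@k+n
q=proj(w,np.c_[T,np.full(4,.024)])
cv2.polylines(i,[(q*16).round().astype(int)],True,(0,255,0),1,cv2.LINE_AA,4)
cv2.imwrite("pics/w3.png",cv2.resize(i,(800,600)))
E
```

```text
time: 6.05
ee_pos: [0.689, 0.0321, 0.089]
eef_rot: [0.999, 0.041, 0.0, 0.0]
ft_force: [0.4, 1.3, -1.5]
width: 0.0297
grip_force: 25.0
t 6.05 [0.689  0.0321 0.089 ] psi 0.0829 w 0.02966294989521901 F [ 0.4  1.3 -1.5]
```

View pics/w3.png

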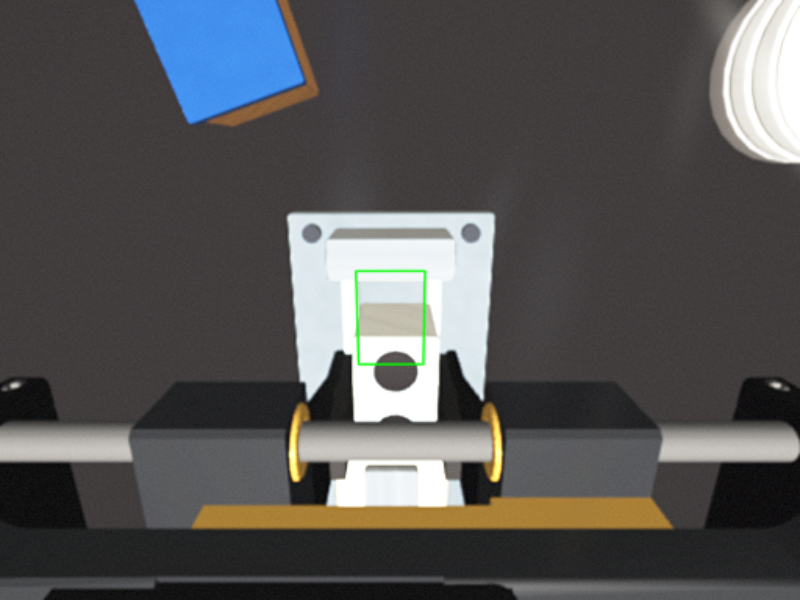

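```bash
python3 - <<'E'
from look import *
w=r.camera("wrist");g=w["img"].mean(2)
def pr(x,y,z,s=(.5074,.0191,.085)):
    k,q=np.cos(s[2]),np.sin(s[2]);return proj(w,np.array([[s[0]+k*x-q*y,s[1]+q*x+k*y,z]]))[0].round(1)
print("plate far",pr(.235,-.04,.012),"anvil far top",pr(.228,0,.048),"near top",pr(.208,0,.048),"anvil sides",pr(.218,.03,.048),pr(.218,-.03,.048),"plate sides",pr(.215,.055,.012),pr(.215,-.055,.012),"wall in",pr(.195,.018,.024),pr(.195,-.018,.024),"lip near",pr(.15425,0,.024))
print("col252 rows 130-205",g[130:205,252].astype(int).tolist())
print("col200",g[130:145,210].astype(int).tolist())
print("row165",g[165,180:320].astype(int).tolist());print("row188",g[188,210:290].astype(int).tolist())
print(r.read_state()["ee_pos"])
E
```

```text
t 6.15 [0.6899 0.0326 0.0904] psi 0.0832 w 0.02989084370064898 F [ 0.3  0.1 -2. ]
plate far [298.1 138.3] anvil far top [249.5 154.8] near top [249.6 181.6] anvil sides [208.4 168.5] [290.7 168.4] plate sides [185.4 162.1] [314.6 162. ] wall in [228.4 188.7] [271.6 188.7] lip near [250.2 233.1]
col252 rows 130-205 [60, 65, 63, 66, 61, 63, 91, 142, 203, 231, 232, 230, 230, 230, 230, 231, 216, 169, 140, 137, 137, 137, 135, 154, 215, 246, 246, 244, 244, 243, 244, 243, 242, 241, 242, 243, 244, 244, 244, 244, 245, 245, 245, 245, 246, 248, 248, 247, 246, 247, 244, 232, 226, 228, 227, 230, 230, 230, 231, 230, 231, 229, 231, 219, 190, 182, 182, 183, 183, 186, 187, 186, 191, 191, 190]
col200 [66, 70, 65, 69, 67, 71, 90, 139, 192, 229, 232, 229, 229, 228, 228]
row165 [62, 60, 65, 62, 58, 58, 119, 229, 240, 233, 231, 232, 231, 230, 231, 230, 230, 229, 230, 230, 229, 231, 231, 232, 232, 232, 231, 232, 225, 218, 241, 244, 243, 243, 243, 242, 243, 243, 243, 242, 243, 243, 243, 243, 242, 243, 243, 243, 243, 242, 243, 242, 242, 243, 243, 243, 243, 243, 243, 243, 243, 244, 243, 243, 243, 243, 242, 243, 243, 243, 243, 243, 243, 243, 243, 243, 243, 243, 242, 242, 243, 243, 242, 243, 243, 242, 243, 244, 243, 243, 243, 243, 243, 244, 243, 242, 243, 242, 243, 242, 242, 241, 242, 242, 243, 242, 242, 243, 242, 243, 240, 218, 226, 234, 233, 233, 232, 233, 232, 233, 233, 230, 231, 231, 230, 229, 229, 229, 230, 230, 229, 230, 231, 234, 228, 149, 71, 56, 66, 68]
row188 [228, 228, 227, 229, 230, 228, 228, 230, 231, 249, 255, 255, 255, 255, 255, 255, 255, 255, 255, 246, 207, 219, 227, 226, 229, 228, 229, 229, 228, 230, 231, 229, 230, 230, 231, 229, 231, 229, 230, 231, 231, 230, 231, 231, 230, 230, 230, 230, 229, 229, 229, 229, 228, 229, 230, 231, 231, 233, 232, 231, 230, 220, 237, 255, 255, 255, 255, 255, 255, 255, 255, 255, 252, 239, 233, 232, 233, 233, 233, 233]
[0.6898646  0.0327977  0.09040747]
```

```bash
python3 -m jog '[[-0.0007,-0.0013,0.02,-0.002,0.02],[-0.0007,-0.0013,0.035,-0.002,0.02],[-0.0007,-0.0013,0.04,-0.002,0.02],[-0.0007,-0.0013,0.04,-0.002,0.02],[-0.0007,-0.0013,0.04,-0.002,0.02],[-0.0007,-0.0013,0.04,-0.002,0.02]]'
```

```text
time: 6.8
ee_pos: [0.6885, 0.0349, 0.049]
eef_rot: [0.999, 0.043, 0.001, 0.0]
ft_force: [0.4, 0.3, -1.6]
width: 0.03
grip_force: 25.0
```

```bash
python3 -m jog '[[0,0.0004,0.005,0,0.02],[0,0.0004,0.009,0,0.02],[0,0.0004,0.011,0,0.02],[0,0.0004,0.011,0,0.02],[0,0.0004,0.011,0,0.02]]'
```

```text
time: 7.3
ee_pos: [0.688, 0.0345, 0.037]
eef_rot: [0.999, 0.043, -0.0, 0.0]
ft_force: [-0.4, 0.3, -0.9]
width: 0.0302
grip_force: 25.0
```

```bash
python3 -m jog '[[0,0,0.003,0,0.02],[0,0,0.005,0,0.02],[0,0,0.006,0,0.02],[0,0,0.006,0,0.02],[0,0,0.006,0,0.02]]'
```

```text
time: 7.8
ee_pos: [0.6879, 0.0344, 0.0313]
eef_rot: [0.999, 0.043, -0.0, 0.0]
ft_force: [-3.4, -0.5, 4.4]
width: 0.0296
grip_force: 25.0
```

```bash
python3 -m jog '[[0.001,0,0,0,0.02],[0.001,0,0,0,0.02],[0.002,0,0,0,0.02],[0.002,0,0,0,0.02],[0.002,0,0,0,0.02]]'
```

```text
time: 8.3
ee_pos: [0.69, 0.0347, 0.0313]
eef_rot: [0.999, 0.043, -0.0, 0.0]
ft_force: [-4.8, -0.4, 5.8]
width: 0.0298
grip_force: 25.0
```

```bash
python3 -m jog '[[0.0007,0,0,0,0.02],[0.0014,0,0,0,0.02],[0.0014,0,0,0,0.02],[0.0014,0,0,0,0.02]]'
```

```text
time: 8.7
ee_pos: [0.6912, 0.0347, 0.0313]
eef_rot: [0.999, 0.043, -0.0, 0.0]
ft_force: [-6.8, -0.5, 6.2]
width: 0.0298
grip_force: 25.0
```

```bash
python3 -m jog '[[0,0,0,0,0.05],[0,0,0,0,0.05],[0,0,0,0,0.05],[0,0,-0.03,0,0.05],[0,0,-0.07,0,0.05],[0,0,-0.115,0,0.05],[0,0,-0.16,0,0.05],[0,0,-0.16,0,0.05]]'; python3 - <<'E'
from look import *
print(st["joint_positions"].round(2))
w=r.camera("wrist");sd=r.camera("side")
o=cv2.resize(w["img"][80:300,120:400,::-1],(700,550));cv2.imwrite("pics/w4.png",o)
d=r.regions_of("wrist","block")
for x in d:print(x["p"],np.array(x["position"])*[512,384])
if d:
  print(fit([(w,d[0]["pixels"])],BLOCK,[.6884,.034,.085,.012]),proj(w,np.array([[.6884,.034,.05]])))
E
```

```text
time: 9.5
ee_pos: [0.6945, 0.0356, 0.1988]
eef_rot: [0.999, 0.043, 0.006, -0.0]
ft_force: [0.1, 0.5, -0.6]
width: 0.0499
grip_force: 0.0
t 9.5 [0.6945 0.0356 0.1988] psi 0.0866 w 0.049859682802445224 F [ 0.1  0.5 -0.6]
[ 0.23  0.55 -0.53  1.27  0.27  1.39 -1.76]
0.93 [250.9824 178.9056]
(array([0.6868183 , 0.03452757, 0.07702781, 0.00352785]), np.float64(0.10245370864868164)) [[253.53629619 183.31731837]]
```

View pics/w4.png

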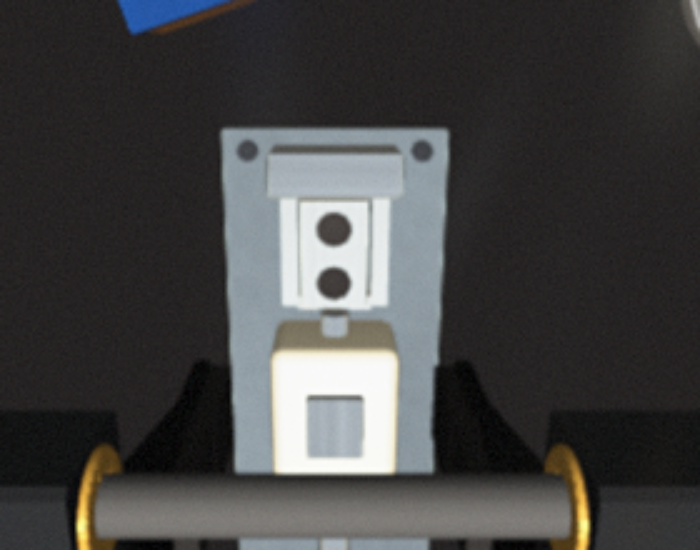

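Seen from above, the block sits in the nest with its bores up, at about (335,255) in the crop, flush against the anvil and square between the walls. Next is the handle, with the jaws turned along the stamp's x axis.

```bash
python3 -m jog '[[-0.02,0,0,-0.15,0.036],[-0.04,0,0,-0.3,0.036],[-0.06,0,0,-0.45,0.036],[-0.08,0,0,-0.6,0.036],[-0.1,0,0,-0.75,0.036],[-0.12,0,0,-0.9,0.036],[-0.14,0,0,-1.05,0.036],[-0.16,0,0,-1.2,0.036],[-0.1847,0,0,-1.35,0.036],[-0.1847,0,0,-1.5,0.036],[-0.1847,0,0,-1.571,0.036],[-0.1847,0,0,-1.571,0.036]]'; python3 - <<'E'
from look import *
import time
print(st["joint_positions"].round(2))
G=[]
for n in("scene","side"):
    c=r.camera(n)
    d=r.regions_of(n,"striker_grip")
    print(n,[(x["p"],(np.array(x["position"])*[512,384]).round(1).tolist(),int(x["pixels"].sum())) for x in d],proj(c,np.array([[.508,.0187,.089]])))
    cv2.imwrite("pics/%s5.png"%n,cv2.resize(c["img"][:,:,::-1],(800,600)))
print(r.read_state()["ee_pos"])
E
```

```text
time: 10.85
ee_pos: [0.5066, 0.0183, 0.1898]
eef_rot: [0.675, 0.737, -0.001, -0.001]
ft_force: [0.6, 0.1, 0.7]
width: 0.036
grip_force: 0.0
t 10.85 [0.5066 0.0183 0.1898] psi 1.6583 w 0.03600510806064547 F [0.6 0.1 0.7]
[ 0.65  0.18 -0.85  1.78  0.14  1.25 -0.14]
scene [(0.77, [325.3, 207.0], 478)] [[325.98206306 205.56657723]]
side [(0.59, [245.1, 278.3], 706)] [[247.324134   265.45185344]]
[0.50721152 0.01869341 0.19049287]
```

```bash
python3 -m jog '[[0,0,0.04,0,0.036],[0,0,0.075,0,0.036],[0,0,0.1,0,0.036],[0,0,0.115,0,0.036],[0,0,0.115,0,0.03],[0,0,0.115,0,0.03],[0,0,0.115,0,0.03]]' && python3 -m jog '[[0,-0.003,0,0,0.03],[0,-0.006,0,0,0.03],[0,-0.008,0,0,0.03],[0,-0.01,0,0,0.03],[0,-0.012,0,0,0.03],[0,-0.012,0,0,0.03],[0,-0.012,0,0,0.03]]'; python3 look.py
```

```text
time: 11.75
ee_pos: [0.5084, 0.0188, 0.0774]
eef_rot: [0.676, 0.737, 0.001, 0.001]
ft_force: [0.4, -0.4, 0.5]
width: 0.0305
grip_force: 0.0
time: 12.45
ee_pos: [0.4964, 0.0177, 0.0766]
eef_rot: [0.676, 0.737, 0.001, 0.001]
ft_force: [5.6, 0.8, -0.9]
width: 0.0302
grip_force: 2.7
t 12.45 [0.4964 0.0177 0.0766] psi 1.6576 w 0.03017004830866416 F [ 5.6  0.8 -0.9]
```

```bash
cat > chk.py <<'E'
from bench import r
import numpy as np,sys
s=r.read_state();u=np.array([np.cos(.085),np.sin(.085)])
d=(np.array([.5,.018])-s["ee_pos"][:2])@u*1e3;F=s["ft_force"][:2]@u;e=F-5-.08*d
print("t %.2f d %.1f F %.1f excess %.1f grip %.1f"%(s["time"],d,F,e,s["grip_force"]))
sys.exit(int(e>3.2 or F<2))
E
python3 -m jog '[[0,-0.003,0,0,0.03],[0,-0.006,0,0,0.03],[0,-0.009,0,0,0.03],[0,-0.012,0,0,0.03],[0,-0.015,0,0,0.03],[0,-0.017,0,0,0.03],[0,-0.017,0,0,0.03],[0,-0.017,0,0,0.03]]' >/dev/null; python3 chk.py &&
python3 -m jog '[[0,-0.001,0,0,0.03],[0,-0.002,0,0,0.03],[0,-0.002,0,0,0.03]]' >/dev/null; python3 chk.py &&
python3 -m jog '[[0,-0.001,0,0,0.03],[0,-0.002,0,0,0.03],[0,-0.002,0,0,0.03]]' >/dev/null && python3 chk.py &&
python3 -m jog '[[0,-0.001,0,0,0.03],[0,-0.002,0,0,0.03],[0,-0.002,0,0,0.03]]' >/dev/null && python3 chk.py
```

```text
t 13.25 d 20.2 F 8.6 excess 2.0 grip 3.8
t 13.55 d 22.2 F 7.7 excess 0.9 grip 4.0
t 13.85 d 24.1 F 8.4 excess 1.5 grip 4.2
t 14.15 d 26.1 F 8.5 excess 1.4 grip 4.2
```

```bash

python3 -m jog '[[0,-0.001,0,0,0.03],[0,-0.002,0,0,0.03],[0,-0.002,0,0,0.03]]' >/dev/null && python3 chk.py &&
python3 -m jog '[[0,-0.001,0,0,0.03],[0,-0.002,0,0,0.03],[0,-0.002,0,0,0.03]]' >/dev/null && python3 chk.py &&
python3 -m jog '[[0,-0.001,0,0,0.03],[0,-0.002,0,0,0.03],[0,-0.002,0,0,0.03]]' >/dev/null && python3 chk.py
```

```text
t 14.45 d 28.3 F 7.4 excess 0.1 grip 3.6
t 14.75 d 30.3 F 7.7 excess 0.3 grip 3.6
t 15.05 d 32.4 F 6.8 excess -0.8 grip 3.4
```

```bash

python3 -m jog '[[0,-0.001,0,0,0.03],[0,-0.002,0,0,0.03],[0,-0.002,0,0,0.03]]' >/dev/null && python3 chk.py &&
python3 -m jog '[[0,-0.001,0,0,0.03],[0,-0.002,0,0,0.03],[0,-0.002,0,0,0.03]]' >/dev/null && python3 chk.py &&
python3 -m jog '[[0,-0.001,0,0,0.03],[0,-0.002,0,0,0.03],[0,-0.002,0,0,0.03]]' >/dev/null && python3 chk.py
```

```text
t 15.35 d 34.7 F 4.5 excess -3.3 grip 2.4
t 15.65 d 36.3 F 7.8 excess -0.1 grip 4.0
t 15.95 d 38.0 F 9.7 excess 1.6 grip 4.8
```

```bash
for i in 1 2 3; do python3 -m jog '[[0,0,0,0,0.03],[0,0,0,0,0.03]]' >/dev/null; python3 chk.py; done
```

```text
t 16.15 d 38.0 F 9.0 excess 1.0 grip 4.7
t 16.35 d 38.0 F 9.1 excess 1.0 grip 4.7
t 16.55 d 38.0 F 9.8 excess 1.7 grip 4.7
```

```bash
python3 - <<'E'
from look import *
c=r.camera("side");w=r.camera("scene")
a=cv2.resize(c["img"][225:345,100:320,::-1],(660,360))
b=cv2.resize(w["img"][170:310,220:400,::-1],(308,240))
z=np.zeros((600,660,3),np.uint8);z[:360]=a;z[360:,:308]=b;cv2.imwrite("pics/p6.png",z)
E
```

```text
t 16.55 [0.4621 0.0148 0.0766] psi 1.6577 w 0.030174057659345412 F [ 9.8  0.4 -3.7]
```

View pics/p6.png

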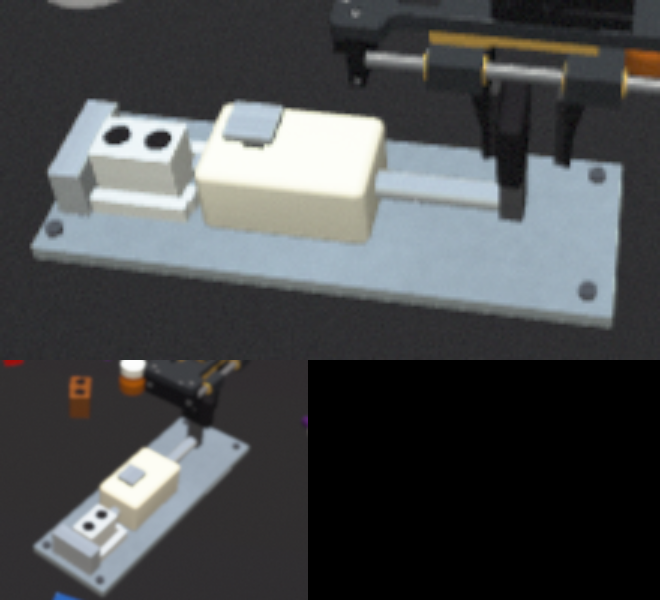

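The side view shows the front finger holding the handle back and the rod extended. The block is seated and the trigger plate is up. I'll go on in small steps, using the steadier pad force as well.

```bash
sed -i 's/^sys.exit.*/e2=2*s["grip_force"]-5-.08*d;print("   e2 %.1f"%e2);sys.exit(int(e2>3.2 or e>4 or F<1.5))/' chk.py
python3 -m jog '[[0,-0.001,0,0,0.03],[0,-0.0015,0,0,0.03],[0,-0.0015,0,0,0.03],[0,-0.0015,0,0,0.03]]' >/dev/null && python3 chk.py &&
python3 -m jog '[[0,-0.001,0,0,0.03],[0,-0.0015,0,0,0.03],[0,-0.0015,0,0,0.03],[0,-0.0015,0,0,0.03]]' >/dev/null && python3 chk.py &&
python3 -m jog '[[0,-0.001,0,0,0.03],[0,-0.0015,0,0,0.03],[0,-0.0015,0,0,0.03],[0,-0.0015,0,0,0.03]]' >/dev/null && python3 chk.py
```

```text
t 17.05 d 39.1 F 12.3 excess 4.2 grip 6.0
   e2 3.9
```

The pull rose about 2.5 N/mm, so the striker is on the buffer with roughly 1.5 mm of compression. The drop near 34.7 mm was the catch. Now I'll ease forward and check that the pull disappears.

```bash
python3 -m jog '[[0,0.0005,0,0,0.03],[0,0.001,0,0,0.03],[0,0.0015,0,0,0.03],[0,0.002,0,0,0.03],[0,0.002,0,0,0.03]]'>/dev/null; python3 chk.py;  python3 -m jog '[[0,0.0005,0,0,0.03],[0,0.001,0,0,0.03],[0,0.0015,0,0,0.03],[0,0.002,0,0,0.03],[0,0.002,0,0,0.03]]'>/dev/null; python3 chk.py;  python3 -m jog '[[0,0.0005,0,0,0.03],[0,0.001,0,0,0.03],[0,0.0015,0,0,0.03],[0,0.0015,0,0,0.03]]'>/dev/null; python3 chk.py
```

```text
t 17.55 d 37.6 F 8.5 excess 0.5 grip 4.2
   e2 0.4
t 18.05 d 35.7 F 8.1 excess 0.3 grip 4.0
   e2 0.1
t 18.45 d 34.8 F 4.4 excess -3.4 grip 2.6
   e2 -2.5
```

Pull is dropping around 34.8 mm, as the catch takes the load.

```bash
python3 -m jog '[[0,0.0005,0,0,0.03],[0,0.001,0,0,0.03],[0,0.0015,0,0,0.03],[0,0.002,0,0,0.03],[0,0.002,0,0,0.03]]'; python3 chk.py
```

```text
time: 18.95
ee_pos: [0.4656, 0.015, 0.0755]
eef_rot: [0.676, 0.737, -0.001, -0.001]
ft_force: [-0.6, 0.3, 0.1]
width: 0.0299
grip_force: 0.0
t 18.95 d 34.5 F -0.5 excess -8.3 grip 0.0
   e2 -7.8
```

Pull is zero, so the striker is caught. I'll centre on the handle, lift off, close the fingers and move over the trigger plate.

```bash
python3 -m jog '[[0,0.003,0,0,0.03],[0,0.006,0,0,0.034],[0,0.006,0,0,0.034],[0,0.006,-0.03,0,0.034],[0,0.006,-0.07,0,0.034],[0,0.045,-0.085,0,0],[0,0.09,-0.085,0,0],[0,0.135,-0.085,0,0],[0,0.1526,-0.075,0,0],[0,0.1526,-0.075,0,0],[0,0.1526,-0.075,0,0],[0,0.1526,-0.075,0,0]]' 10; python3 - <<'E'
from look import *
c=r.camera("side");w=r.camera("scene")
for n,k in(("side",c),("scene",w)):
    d=r.regions_of(n,"trigger_pad");print(n,[(x["p"],(np.array(x["position"])*[512,384]).round(1).tolist()) for x in d],proj(k,np.array([[.6176,.028,.078]])))
a=cv2.resize(c["img"][215:345,100:320,::-1],(660,390))
b=cv2.resize(w["img"][170:310,220:400,::-1],(270,210))
z=np.zeros((600,660,3),np.uint8);z[:390]=a;z[390:,:270]=b;cv2.imwrite("pics/p7.png",z)
print(r.read_state()["ee_pos"])
E
```

```text
time: 20.15
ee_pos: [0.618, 0.0285, 0.1514]
eef_rot: [0.676, 0.737, -0.0, 0.0]
ft_force: [-0.5, 0.7, 0.6]
width: 0.0004
grip_force: 0.0
t 20.15 [0.618  0.0285 0.1514] psi 1.6581 w 0.000367959825825 F [-0.5  0.7  0.6]
side [(0.64, [183.8, 266.8])] [[183.60670022 263.62161434]]
scene [(0.6, [297.1, 235.6]), (0.53, [309.4, 249.2])] [[296.7037904  234.83556001]]
[0.61833958 0.02811199 0.15164442]
```

View pics/p7.png

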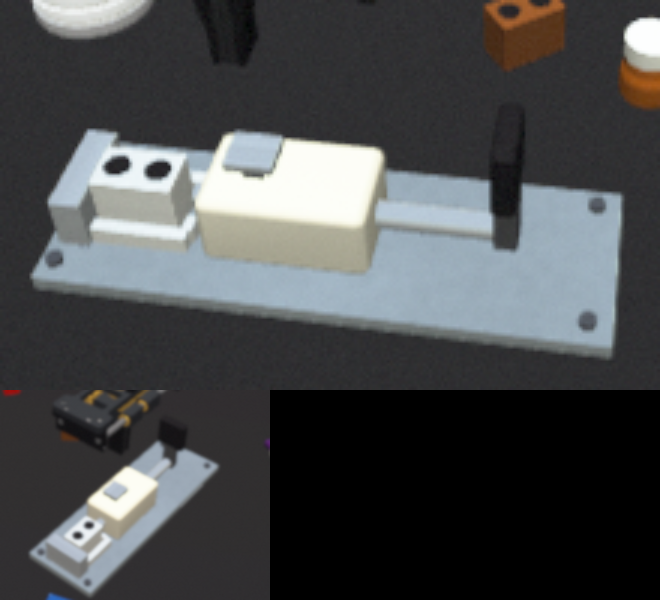

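The handle stands drawn back at about (507,160) with no hand on it, so the catch is holding. The trigger plate is directly under the closed fingers. Pressing it now.

```bash
python3 -m jog '[[0,0,0.03,0,0],[0,0,0.05,0,0],[0,0,0.064,0,0],[0,0,0.068,0,0],[0,0,0.072,0,0],[0,0,0.076,0,0],[0,0,0.08,0,0],[0,0,0.0825,0,0],[0,0,0.0825,0,0],[0,0,0.0825,0,0],[0,0,0.0825,0,0]]'
```

```text
time: 21.45
ee_pos: [0.6191, 0.0285, 0.069]
eef_rot: [0.676, 0.737, 0.0, 0.0]
ft_force: [2.4, 1.0, 2.5]
width: 0.0006
grip_force: 1.3
```

```bash
python3 -m jog '[[0,0,0,0,0],[0,0,0,0,0],[0,0,-0.02,0,0],[0,0,-0.06,0,0],[0,0,-0.1,0,0],[0,0,-0.14,0,0],[0,0,-0.17,0,0],[0,0,-0.17,0,0]]'; python3 - <<'E'
from look import *
c=r.camera("side");w=r.camera("scene")
a=cv2.resize(c["img"][215:345,100:320,::-1],(660,390))
b=cv2.resize(w["img"][170:310,220:400,::-1],(270,210))
z=np.zeros((600,660,3),np.uint8);z[:390]=a;z[390:,:270]=b;cv2.imwrite("pics/p8.png",z)
E
```

```text
time: 22.25
ee_pos: [0.6197, 0.029, 0.2427]
eef_rot: [0.676, 0.737, 0.002, 0.002]
ft_force: [0.7, 0.1, -0.8]
width: 0.0006
grip_force: 0.0
t 22.25 [0.6197 0.029  0.2427] psi 1.6578 w 0.0006202395499780053 F [ 0.7  0.1 -0.8]
```

View pics/p8.png

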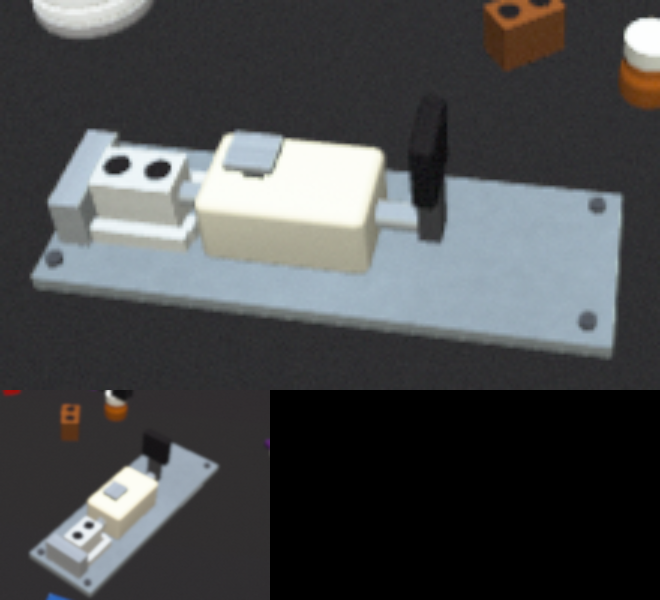

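The striker has flown forward: the handle is at about (430,165), roughly 43 mm ahead of where it was caught. The die pin reaches the block at (190,190), and the block is still seated on the anvil. Handing in.

```bash
python3 -c "
from bench import r
print(r.close_job())"
```

```text
the job is handed in; nothing more can be done
None
```

The aluminium block stands bores up in the nest against the anvil; I drew the striker back until the catch held (about 1.5 mm into the buffer), fired it with the trigger plate, saw the die against the block, touched nothing else, and handed the job in at about 22 s.

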